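Stretch a ring four clicks and hold the lever

ROBOT

A 6-joint arm with a two-finger parallel gripper is mounted at the origin on the work surface. World frame = base frame: x ahead of the robot, y to its left, z up, the work surface at z = 0. Lengths are in m, angles in rad, forces in N, time in s.
With the tool pointing down it reaches from about 0.25 to 0.775 m from the base axis. Payload 4 kg.
Tool frame: the origin (TCP) lies on the centre line of the jaws, within the pads' length; the fingertips stand 8 mm ahead of it and the grasp point (between the pads) lies 11 mm behind it; z points along the fingers, y is the direction in which the jaws open and shut (so a half turn about z gives the same grasp; the last joint's range is limited). The gripper opens to 94 mm and grips with 3 to 60 N. Pads are 16 mm wide; open, the fingers measure 119 mm over their backs; the gripper's body (75 mm by 177 mm) begins 78 mm behind the grasp point.
Start: joints at [-1.239, 0.087, 1.371, -0, 1.684, -0.103], TCP at [0.232, -0.499, 0.214] pointing down, gripper open.
Joint ranges: [-3.1, 3.1], [-0.76, 2.03], [0.27, 2.55], [-1.08, 4.22], [0.17, 2.65], [-2.57, 2.57]. Speed limits (rad/s): [2.79, 2.79, 3.14, 3.14, 3.14, 3.14].

INTERFACE

Orientations are given as [roll, pitch, yaw] about the fixed x, y, z axes, in that order (R = Rz(yaw) Ry(pitch) Rx(roll)).
In Python, from bench import * gives the robot as it stands.
- The arm moves only by the tool step_arm, never from a script. Its argument "steps" is a list of rows, each an object of numbers: "jaw": the opening, from 0 (shut) to 1 (fully open); "tx", "ty", "tz": the shift along the tool's x, y, z in m; "ax", "ay", "az": the turn, a rotation vector about the tool's x, y, z in rad. In form: [{"jaw": .., "tx": .., "ty": .., "tz": .., "ax": .., "ay": .., "az": ..}, ...]. A call has 1 to 8 rows; each row is the pose to reach, as a shift and turn from the pose measured when the call began, along the tool's axes at that moment; what a row does not reach only later rows make up. A row lasts 1/10 s, in which the tool goes at most 50 mm and 8.59 degrees, less where a joint would pass 70% of its speed; a pose out of reach is approached as far as the arm can. A call with a gripper value outside its range is refused whole. The fingers move at their own pace and stop on an object; the grip force is fixed at half the most. Time passes only in rows, so rows that repeat a pose let the fingers close. It gives the time, the measured TCP pose, the force and the opening at its end, in the units of the state.
- get_obs(): the state, without advancing time (a new reading comes with each control period).
- snapshot(name): name is "side" or "top"; returns (picture, depth): 384x512x3 uint8, red, green, blue; 384x512 float32, m along the optical axis (not along the pixel's ray), 0 where there is no reading.
- camera_model(name): a dict with "intrinsics" (3x3 intrinsics, pixels), "origin" and "orientation" of the camera in the world. Camera axes: x right, y down, z forward; pixel columns grow to the right and rows downward; lengths in m; the calibration is good to about 2 mm. A picture is of the moment at which its call begins. camera_model takes no time and is no camera call.
- close_job(): hands the job in, once; it reports no verdict.
Trained networks look in the newest picture that a camera, given by its name, has taken for a name from the list of things; names that differ only in an ending like _2 or _b are one class to them, and where a whole thing is asked for, a point or a joint stands for the part that bears it (a point fixed in the world has none). Each returns a list of dicts, best first, with "confidence" (0 to 1); they miss things now and then, are a little off and sometimes report something else, mostly with a low value. They report only what shows in the picture. A call takes as long as a camera call.
- silhouettes(camera, query): "pixels" (384x512 bool, what is visible of it) and "rect" ([left, top, right, bottom] in pixels, round what is visible of it).
The state is a dict: "time": time; "joint_positions": joint angles; "qvel": joint speeds; "joint_torque": joint torques, N m; "tool_pos": TCP position; "ee_rot": TCP orientation; "wrist_force": force on the tool from outside, world axes, zero at the start; "wrist_torque": the same for the moment, N m; "width": finger opening in m.
Only numpy, scipy, OpenCV 4.12 (cv2) and the standard library are available. Lean on these libraries where they do the work, as an engineer would, in place of code of your own. Each camera call takes 0.05 s, during which the arm holds its last target. There are 200 camera calls.

TASK

Pick the plain brass band off the steel bench block, drop it over the ring stretcher's mandrel so that it sits flat on the shoulder, and let go of it. Then pull the stretcher's sprung lever towards the machine's front by exactly four clicks - a fifth would overstretch the ring - and finish holding the lever there, because it springs back when let go. Do not work the lever before the ring is on, and leave the other things on the bench where they are.

Things in the scene. Friction and masses are not known exactly. Their poses are not given: they have to be found in the camera images.
- band_mid (a point): Centre (half-way up) of the ring to be stretched: a plain, wide brass-coloured finger ring lying flat on a steel bench block (block 75 x 75 x 20 mm). Ring: outer diameter 25 mm, inner diameter 20 mm, 9 mm tall, 22 g; its z axis is the ring's axis. Grasp it across its outside.
- seat (a point): On the upright mandrel's axis, at the top face of the shoulder (27 mm disc) on which the ring sits, 104 mm above the bench; axes as stretcher. A seated ring's middle is 4.5 mm above it. Above stand four slotted jaws, together 17.4 mm wide and 27 mm tall, and a round-nosed cone 40 mm tall, 6 mm at its tip. The jaws spread 0.32 mm in radius a click and fill the ring at about four.
- pivot (a point): The lever's pivot on the ring stretcher: 116 mm to the machine's right (-y) of the mandrel's axis, 66 mm above the bench. The hinge axis is the machine's y axis. Axes as stretcher.
- knob (a point): Centre of the black ball knob (32 mm) at the end of the 13 mm bar, taken from above; a tight grip binds the turning ball and hides the clicks, a loose one lets it turn. At rest the lever leans 0.36 rad to the machine's back; it is pulled over the top to the front. In the frame of pivot, at lever angle a: x = 0.165 sin(0.36 - a), y = 0.008, z = 0.165 cos(0.36 - a) m.
- lever_angle (a joint): Lever angle (rad): 0 at rest on its stop, growing as the knob is pulled to the machine's front; end stop 1.05. A sprung plunger drops off a saw tooth with a click at 0.09, 0.24, 0.39, 0.54, 0.69 ... rad; the notches lie at 0.15, 0.30, 0.45, 0.60 ... The pull at the knob climbs to 7 to 9 N before each click and drops by about 3 N in it; let go, the lever runs back to 0.
- loupe: Bystander: round steel magnifier, 34 mm in diameter and 20 mm high, with a short black handle, beside the block. Origin: centre of the round part's underside.
- stone_ring: Bystander: thin silver-coloured ring, 21 mm in diameter, with a small blue stone, near the block. Origin: centre of its underside.
- pliers: Bystander: pliers with black grips lying flat, 130 mm long, 13 mm high, between the block and the stretcher. Origin: under the joint, about their middle.
- hammer: Bystander: a hammer lying on the bench to the left of the work, pointing away from the robot. Origin: centre of its underside.
- bangle: Bystander: a copper bangle lying flat, 68 mm in diameter, 8 mm high, behind the work. Origin: centre of its underside.
- gem_jar: Bystander: small lidded glass jar, 46 mm in diameter, 61 mm high, behind the work. Origin: centre of its underside.
- lever: The whole lever, bar and ball knob together (one rigid part). Origin: on the pivot, see pivot.
- stretcher: Ring stretcher: low dark-grey casting fixed to the bench, base plate 190 x 215 x 18 mm. Origin: centre of its underside; x to its back, -x to its front (robot's side), y to its left, z up. Mandrel at y = +58 mm, 144 mm tall; lever at y = -50 mm, its knob up to 250 mm above the bench. The space between them and above is free.

How it is judged:
On the way, in this order (a step that is already met when the one before it is completed fails the run):
1. the brass band sits flat on the mandrel's shoulder, let go, the lever still at rest (horizontal distance between band_mid and seat below 0.0035 m and z of band_mid in the frame of seat between 0.0025 and 0.0075 m and angle between band_mid's own z axis and vertical below 0.12 rad and contact force between the fingers and band below 0.05 N and value of joint lever_angle below 0.06 rad), for 0.2 s.
2. then the lever is pulled past its first click (value of joint lever_angle above 0.12 rad), for 0.02 s.
At the end, for the whole second after the job is handed in: The band sits on the shoulder (within 3.5 mm of the axis, middle 2.5 to 7.5 mm up, tilt under 0.12 rad), untouched by the fingers; the lever is still (under 0.1 rad/s), between its fourth and fifth click (0.525 to 0.68 rad), and the fingers press on it with over 1 N (horizontal distance between band_mid and seat below 0.0035 m and z of band_mid in the frame of seat between 0.0025 and 0.0075 m and angle between band_mid's own z axis and vertical below 0.12 rad and value of joint lever_angle between 0.525 and 0.68 rad and velocity of joint lever_angle between -0.1 and 0.1 rad/s and contact force between the fingers and lever above 1 N and contact force between the fingers and band below 0.05 N); the arm keeps its last pose, push and grip.
It fails at once if the lever is pulled past its fifth click (value of joint lever_angle above 0.7 rad).
It fails at once if the lever is pulled past its first click while the band is not on the mandrel (value of joint lever_angle above 0.12 rad and (horizontal distance between band_mid and seat above 0.006 m or z of band_mid in the frame of seat above 0.012 m)).
It fails at once if another thing on the bench is disturbed (moved more than 25 mm) (distance of any of loupe, stone_ring, pliers, hammer, bangle, gem_jar from where it was at the start of the episode above 0.025 m).
It also fails if it takes over 67 s, if anything falls off the work surface, if the arm or the gripper's body presses on something with over 40 N, if the wrist force passes 120 N, or if a joint passes its speed limit or range.

## Working session

There is one attempt and no reset: what is moved stays moved. The work goes in short steps, Python scripts to look and compute and a tool call to move; the robot and the scene stay as the last step left them, time stands still between calls to the robot, and variables do not carry over. Pictures are saved under pics/ and viewed, about 8 in all and at most 12, crops included, and the job is handed in when it is done.

Besides the shell and the picture viewer there is one more tool, called after ">>>" by a JSON object that holds its "name" and its "arguments", one argument or row to a line. step_arm: Moves the arm, as the interface text tells. Its arguments: {"type":"object","properties":{"steps":{"type":"array"}},"required":["steps"]}

```bash
mkdir -p pics; ls; cat > h.py <<'E'
from bench import *
import numpy as np, cv2
from scipy.spatial.transform import Rotation as R
def cam(n):
    c=camera_model(n); o=np.array(c["orientation"],float)
    Rm=o if o.shape==(3,3) else R.from_euler('xyz',o).as_matrix()
    return np.array(c["intrinsics"]),np.array(c["origin"]),Rm
def cloud(n,depth):
    K,t,Rm=cam(n); v,u=np.mgrid[:384,:512]
    P=np.stack([(u-K[0,2])/K[0,0]*depth,(v-K[1,2])/K[1,1]*depth,depth],-1)
    return P@Rm.T+t
def proj(n,p):
    K,t,Rm=cam(n); q=K@(Rm.T@(np.array(p)-t)); return q[:2]/q[2]
E
python3 - <<'E'
from h import *
print(get_obs()); 
for n in("side","top"):
    print(camera_model(n)); im,d=snapshot(n); np.savez(f'/tmp/{n}.npz',im=im,d=d)
    cv2.imwrite(f'pics/{n}0.png',cv2.resize(im[:,:,::-1],(768,576)))
    P=cloud(n,d)
    for q in("band_mid","stretcher","lever"):
        for r in silhouettes(n,q)[:2]:
            m=r["pixels"]&(d>0); X=P[m]
            print(n,q,round(r["confidence"],2),r["rect"],m.sum(),X.min(0).round(3) if len(X) else 0,X.max(0).round(3) if len(X) else 0,np.median(X,0).round(4) if len(X) else 0)
            np.save(f'/tmp/{n}_{q}.npy',r["pixels"]) if r is silhouettes else None
E
```

```text
pics
{'time': 0.0, 'joint_positions': array([-1.23909539e+00,  8.79668468e-02,  1.37222229e+00, -2.34557193e-05,
        1.68358266e+00, -1.03089951e-01]), 'qvel': array([-0.0007183 , -0.00016642, -0.00141075,  0.00016128,  0.00105684,
       -0.00098775]), 'joint_torque': array([-2.01623494e-03, -3.40183425e+01, -3.02433980e+01,  7.16252206e-02,
        3.31354339e-02, -1.85465296e-04]), 'tool_pos': array([ 0.23149565, -0.49833841,  0.21231389]), 'ee_rot': array([-3.13942268e+00, -2.01061535e-04,  4.34788057e-01]), 'wrist_force': array([-0.7031862 ,  0.2231245 , -0.22948897]), 'wrist_torque': array([ 0.02656702, -0.04388912, -0.08230565]), 'width': 0.0942185838217881}
{'intrinsics': array([[359.47293389,   0.        , 259.23881756],
       [  0.        , 359.47293389, 186.52124655],
       [  0.        ,   0.        ,   1.        ]]), 'origin': array([ 0.45755558, -0.51806279,  0.90803575]), 'orientation': array([-2.43910836, -0.01617823, -0.27227841])}
side band_mid 0.75 [215.5, 142.5, 247.0, 199.7] 518 [ 0.523  0.16  -0.003] [0.648 0.409 0.238] [0.5843 0.1778 0.1013]
side stretcher 0.86 [188.7, 138.6, 259.6, 222.2] 3513 [ 0.465  0.132 -0.003] [0.692 0.452 0.238] [0.558  0.1916 0.02  ]
side lever 0.62 [211.7, 141.9, 246.7, 200.3] 501 [0.523 0.163 0.002] [0.648 0.409 0.238] [0.5827 0.1772 0.101 ]
{'intrinsics': array([[412.21206751,   0.        , 259.07277307],
       [  0.        , 412.21206751, 194.20281535],
       [  0.        ,   0.        ,   1.        ]]), 'origin': array([0.50146139, 0.05828357, 1.18793627]), 'orientation': array([-3.03878371,  0.00712492, -1.58890922])}
top stretcher 0.74 [161.8, 184.3, 237.5, 252.8] 5021 [ 0.465  0.132 -0.006] [0.66  0.346 0.24 ] [0.556  0.2366 0.0187]
top lever 0.59 [200.7, 184.8, 220.5, 230.0] 378 [0.527 0.171 0.017] [0.629 0.202 0.24 ] [0.585  0.1848 0.1256]
```

View pics/top0.png

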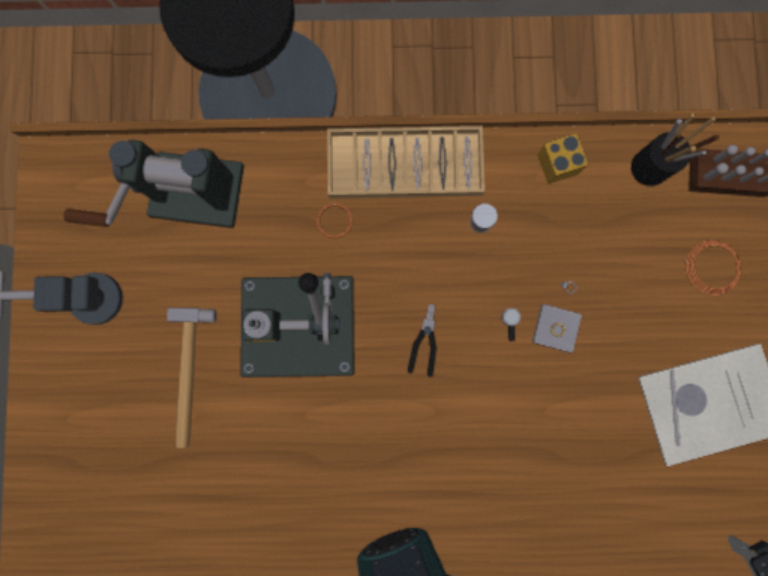

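View pics/side0.png

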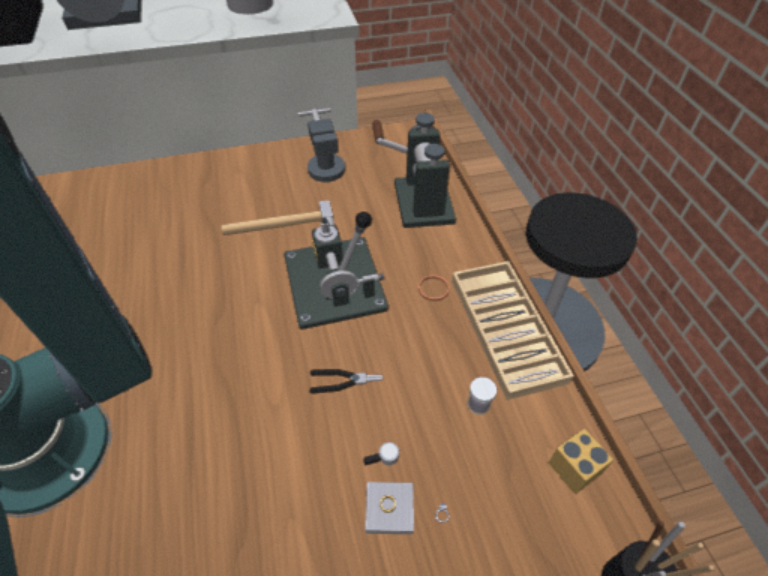

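The top view shows the band on its block at about (557,329) in the enlarged picture, the mandrel at (258,323) and the knob at (309,284). The side view shows the band at (388,503). The networks' "band_mid" hit is on the lever, so it is wrong; I'll segment the band by colour.

```bash
python3 - <<'E'
from h import *
D={n:np.load(f'/tmp/{n}.npz') for n in("top","side")}
def ray(n,uv,z):
    K,t,Rm=cam(n); d=Rm@np.linalg.inv(K)@np.array([*uv,1.]); return t+d*(z-t[2])/d[2]
for n,(cu,cv) in dict(top=(371.5,219),side=(258.7,335)).items():
    im=D[n]['im'].astype(int);d=D[n]['d'];P=cloud(n,d)
    v,u=np.mgrid[:384,:512]; w=(abs(u-cu)<12)&(abs(v-cv)<12)
    m=w&((im[...,0]-im[...,2])>25)
    vs,us=np.nonzero(m); print(n,m.sum(),us.min(),us.max(),vs.min(),vs.max())
    c=((us.min()+us.max())/2,(vs.min()+vs.max())/2)
    print(' band ray z.0245 bbox',ray(n,c,.0265).round(4),'mean',ray(n,(us.mean(),vs.mean()),.0265).round(4),'zmed',np.median(P[m][:,2]).round(4),P[m].min(0).round(3),P[m].max(0).round(3))
    b=(abs(u-cu)<30)&(abs(v-cv)<30)&(P[...,2]>.012)&(P[...,2]<.035)&(d>0)&(im.max(-1)-im.min(-1)<45)
    k,l,s,_=cv2.connectedComponentsWithStats(b.astype(np.uint8)); i=1+s[1:,4].argmax()
    X=P[l==i]; print(' block',cv2.minAreaRect(X[:,:2].astype(np.float32)),np.median(X[:,2]))
    # stretcher
    if n=='top':
        r=silhouettes(n,'stretcher')[0]['pixels']&(d>0); X=P[r]; q=X[(X[:,2]>.01)&(X[:,2]<.026)]
        print(' plate',cv2.minAreaRect(q[:,:2].astype(np.float32)),np.median(q[:,2]))
        for rr in silhouettes(n,'pliers')[:1]: print('pliers',P[rr['pixels']&(d>0)].min(0),P[rr['pixels']&(d>0)].max(0))
        for rr in silhouettes(n,'loupe')[:1]: print('loupe',rr['rect'],P[rr['pixels']&(d>0)].min(0),P[rr['pixels']&(d>0)].max(0))
        for rr in silhouettes(n,'hammer')[:1]: print('hammer',rr['rect'],P[rr['pixels']&(d>0)].min(0),P[rr['pixels']&(d>0)].max(0))
    for nm,lo,hi,xr,yr in(('tip',.105,.15,(.5,.6),(.24,.36)),('knob',.2,.27,(.5,.75),(.1,.3))):
        k=(d>0)&(P[...,2]>lo)&(P[...,2]<hi)&(P[...,0]>xr[0])&(P[...,0]<xr[1])&(P[...,1]>yr[0])&(P[...,1]<yr[1])
        X=P[k]; print(' ',nm,len(X),X.mean(0).round(4),X.min(0).round(4),X.max(0).round(4))
        vs,us=np.nonzero(k); print('   px',us.min(),us.max(),vs.min(),vs.max(), ray(n,((us.min()+us.max())/2,(vs.min()+vs.max())/2),.24 if nm=='knob' else .105))
    print(' tip ray', ray(n,(172,215),.104))
a=D['top']['im'][184:254,160:240]; b=D['top']['im'][190:250,335:405]
s=D['side']['im'][130:225,180:265]
f=lambda x:cv2.resize(x[:,:,::-1],(400,400),interpolation=cv2.INTER_CUBIC)
cv2.imwrite('pics/crop1.png',np.vstack([np.hstack([f(a),f(s)])]))
E
```

```text
top 46 360 383 215 230
 band ray z.0245 bbox [ 0.5356 -0.2497  0.0265] mean [ 0.5404 -0.2504  0.0265] zmed 0.0257 [ 0.514 -0.288 -0.002] [ 0.557 -0.223  0.03 ]
 block ((0.5466728806495667, -0.25295788049697876), (0.07552318274974823, 0.0752108171582222), 73.38519287109375) 0.019764318606230402
 plate ((0.5600927472114563, 0.23883512616157532), (0.19020237028598785, 0.2135654240846634), 0.4505568742752075) 0.017599560713207785
pliers [ 0.46284562 -0.02227812  0.0041893 ] [0.59351761 0.03059323 0.01837132]
loupe [332.6, 205.9, 347.1, 225.9] [ 0.52765431 -0.1833387  -0.00235562] [ 0.58430747 -0.15006872  0.02593761]
hammer [109.5, 203.5, 144.6, 298.3] [ 0.3380759   0.39495733 -0.0060774 ] [0.600642   0.49582038 0.03290977]
  tip 55 [0.5587 0.2945 0.1266] [0.5494 0.286  0.1052] [0.5706 0.3046 0.1447]
   px 166 175 212 220 [0.56006704 0.29800432 0.105     ]
  knob 152 [0.616  0.1883 0.229 ] [0.6013 0.1738 0.2014] [0.633  0.2046 0.2399]
   px 199 212 182 196 [0.61382817 0.18715876 0.24      ]
 tip ray [0.56268219 0.29427987 0.104     ]
side 57 253 263 330 341
 band ray z.0245 bbox [ 0.5443 -0.2495  0.0265] mean [ 0.5442 -0.2489  0.0265] zmed 0.0285 [ 0.458 -0.518  0.02 ] [ 0.557 -0.235  0.908]
 block ((0.5475552082061768, -0.25174105167388916), (0.07715008407831192, 0.07426389306783676), 72.79527282714844) 0.02103944671198188
  tip 61 [0.5598 0.2948 0.1234] [0.5498 0.2883 0.1051] [0.5709 0.3076 0.1431]
   px 214 220 144 156 [0.56355685 0.31500196 0.105     ]
  knob 125 [0.6151 0.1847 0.2242] [0.6025 0.1742 0.2002] [0.6344 0.1995 0.2383]
   px 237 248 141 155 [0.61307933 0.16528942 0.24      ]
 tip ray [0.39513117 0.09685601 0.104     ]
```

View pics/crop1.png

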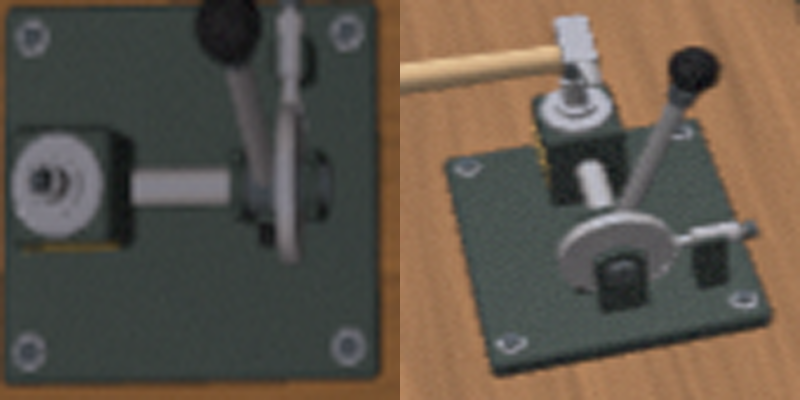

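The crops confirm the layout: the mandrel stands left in its block, the lever leans to the back, and the ball is at about (230,25) in the left crop. Next I'll refine the band position and compute the first move.

```bash
cat >> h.py <<'E'
def ray(n,uv,z):
    K,t,Rm=cam(n); d=Rm@np.linalg.inv(K)@np.array([*uv,1.]); return t+d*(z-t[2])/d[2]
def goto(p,yaw=np.pi/2):
    o=get_obs(); A=R.from_euler('xyz',o["ee_rot"]); B=R.from_euler('xyz',[np.pi,0,yaw])
    print('t',round(o["time"],2),'tcp',o["tool_pos"].round(4),'rpy',o["ee_rot"].round(3),'w',o["width"].round(4),'F',o["wrist_force"].round(2))
    print('txyz',A.inv().apply(np.array(p)-o["tool_pos"]).round(4),'axyz',(A.inv()*B).as_rotvec().round(4))
E
python3 - <<'E'
from h import *
for n,(cu,cv) in dict(top=(371.5,219),side=(258.7,335)).items():
    z=np.load(f'/tmp/{n}.npz'); im=z['im'].astype(int)
    v,u=np.mgrid[:384,:512]; w=np.clip((im[...,0]-im[...,2])-25,0,60)*(np.hypot(u-cu,v-cv)<8)
    x,y=(u*w).sum()/w.sum(),(v*w).sum()/w.sum()
    print(n,x,y,ray(n,(x,y),.027))
goto([.544,-.25,.13])
E
```

```text
top 371.9230769230769 219.33417402269862 [ 0.54446161 -0.25118944  0.027     ]
side 258.2271126760563 335.1461267605634 [ 0.54498371 -0.24899491  0.027     ]Traceback (most recent call last):
  File "<stdin>", line 7, in <module>
  File "h.py", line 18, in goto
    print('t',round(o["time"],2),'tcp',o["tool_pos"].round(4),'rpy',o["ee_rot"].round(3),'w',o["width"].round(4),'F',o["wrist_force"].round(2))
                                                                                             ^^^^^^^^^^^^^^^^
AttributeError: 'float' object has no attribute 'round'
```

```bash
sed -i "s/o\[\"width\"\].round(4)/round(o['width'],4)/" h.py; python3 -c "
from h import *
goto([.5447,-.250,.13])"
```

```text
t 0.6 tcp [ 0.2317 -0.4989  0.2136] rpy [3.141 0.    0.435] w 0.094 F [0.93 0.08 0.28]
txyz [ 0.3887 -0.0939  0.0835] axyz [ 2.000e-04  1.000e-04 -1.136e+00]
```

>>> {"name": "step_arm", "arguments": {
  "steps": [
    {"jaw": 0.5, "tx": 0.05, "ty": -0.012, "tz": 0.01, "az": -0.14},
    {"jaw": 0.5, "tx": 0.1, "ty": -0.024, "tz": 0.02, "az": -0.28},
    {"jaw": 0.5, "tx": 0.15, "ty": -0.036, "tz": 0.03, "az": -0.42},
    {"jaw": 0.5, "tx": 0.2, "ty": -0.048, "tz": 0.04, "az": -0.56},
    {"jaw": 0.5, "tx": 0.25, "ty": -0.06, "tz": 0.05, "az": -0.7},
    {"jaw": 0.5, "tx": 0.3, "ty": -0.072, "tz": 0.06, "az": -0.84},
    {"jaw": 0.5, "tx": 0.35, "ty": -0.085, "tz": 0.07, "az": -0.98},
    {"jaw": 0.5, "tx": 0.388, "ty": -0.094, "tz": 0.08, "az": -1.136}
  ]
}}

```text
invalid input
```

```bash
python3 -c "
from h import *
goto([.5447,-.250,.0295])"
```

```text
t 0.6 tcp [ 0.2317 -0.4989  0.2136] rpy [3.141 0.    0.435] w 0.094 F [0.93 0.08 0.28]
txyz [ 0.3887 -0.0939  0.184 ] axyz [ 2.000e-04  1.000e-04 -1.136e+00]
```

The call was probably refused because every key is required, so I'll include ax and ay.

>>> {"name": "step_arm", "arguments": {
  "steps": [
    {"jaw": 0.5, "tx": 0.05, "ty": -0.012, "tz": 0.01, "ax": 0, "ay": 0, "az": -0.14},
    {"jaw": 0.5, "tx": 0.1, "ty": -0.024, "tz": 0.02, "ax": 0, "ay": 0, "az": -0.28},
    {"jaw": 0.5, "tx": 0.15, "ty": -0.036, "tz": 0.03, "ax": 0, "ay": 0, "az": -0.42},
    {"jaw": 0.5, "tx": 0.2, "ty": -0.048, "tz": 0.04, "ax": 0, "ay": 0, "az": -0.56},
    {"jaw": 0.5, "tx": 0.25, "ty": -0.06, "tz": 0.05, "ax": 0, "ay": 0, "az": -0.7},
    {"jaw": 0.5, "tx": 0.3, "ty": -0.072, "tz": 0.06, "ax": 0, "ay": 0, "az": -0.84},
    {"jaw": 0.5, "tx": 0.35, "ty": -0.085, "tz": 0.07, "ax": 0, "ay": 0, "az": -0.98},
    {"jaw": 0.5, "tx": 0.388, "ty": -0.094, "tz": 0.08, "ax": 0, "ay": 0, "az": -1.136}
  ]
}}

```text
time: 1.4
tool_pos: [0.5402, -0.2531, 0.1354]
ee_rot: [3.14, 0.001, 1.571]
wrist_force: [0.3, -0.6, -0.1]
width: 0.0471
```

```bash
python3 -c "
from h import *
goto([.5447,-.250,.0295])"
```

```text
t 1.4 tcp [ 0.5402 -0.2531  0.1354] rpy [3.140e+00 1.000e-03 1.571e+00] w 0.0471 F [ 0.27 -0.62 -0.11]
txyz [0.0032 0.0044 0.1059] axyz [0.0012 0.0009 0.0002]
```

>>> {"name": "step_arm", "arguments": {
  "steps": [
    {"jaw": 0.5, "tx": 0.003, "ty": 0.0045, "tz": 0.03, "ax": 0, "ay": 0, "az": 0},
    {"jaw": 0.5, "tx": 0.003, "ty": 0.0045, "tz": 0.06, "ax": 0, "ay": 0, "az": 0},
    {"jaw": 0.5, "tx": 0.003, "ty": 0.0045, "tz": 0.08, "ax": 0, "ay": 0, "az": 0},
    {"jaw": 0.5, "tx": 0.003, "ty": 0.0045, "tz": 0.095, "ax": 0, "ay": 0, "az": 0},
    {"jaw": 0.5, "tx": 0.003, "ty": 0.0045, "tz": 0.1, "ax": 0, "ay": 0, "az": 0},
    {"jaw": 0.5, "tx": 0.003, "ty": 0.0045, "tz": 0.1, "ax": 0, "ay": 0, "az": 0}
  ]
}}

```text
time: 2.0
tool_pos: [0.5445, -0.2503, 0.035]
ee_rot: [3.141, 0.0, 1.571]
wrist_force: [0.5, 0.2, -0.2]
width: 0.0468
```

```bash
python3 - <<'E'
from h import *
goto([.5447,-.250,.0295])
im,d=snapshot('side'); 
c=im[295:375,215:305]; cv2.imwrite('pics/g1.png',cv2.resize(c[:,:,::-1],(675,600),interpolation=cv2.INTER_CUBIC))
E
```

```text
t 2.0 tcp [ 0.5445 -0.2503  0.035 ] rpy [3.141 0.    1.571] w 0.0468 F [ 0.48  0.18 -0.22]
txyz [0.0003 0.0002 0.0055] axyz [ 0.0005  0.0005 -0.0002]
```

View pics/g1.png

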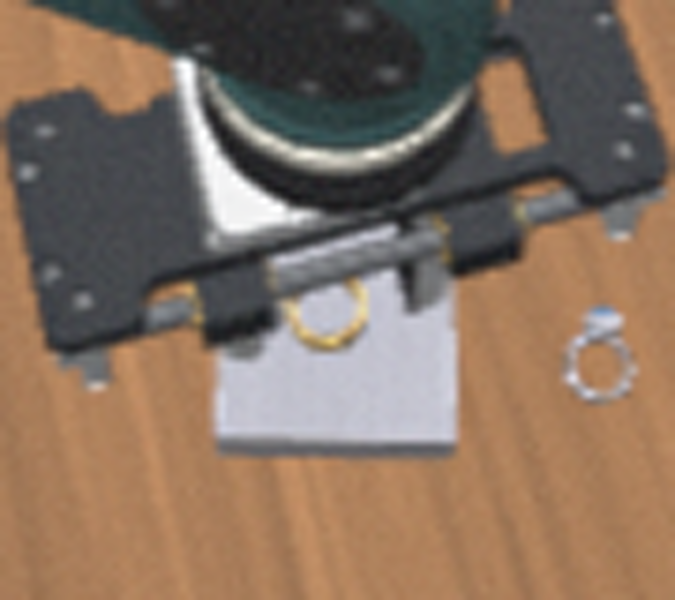

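The ring at (328,308) lies between the two fingers. I'll go down the last bit and close.

>>> {"name": "step_arm", "arguments": {
  "steps": [
    {"jaw": 0.5, "tx": 0, "ty": 0, "tz": 0.0045, "ax": 0, "ay": 0, "az": 0},
    {"jaw": 0.35, "tx": 0, "ty": 0, "tz": 0.0045, "ax": 0, "ay": 0, "az": 0},
    {"jaw": 0.1, "tx": 0, "ty": 0, "tz": 0.0045, "ax": 0, "ay": 0, "az": 0},
    {"jaw": 0.1, "tx": 0, "ty": 0, "tz": 0.0045, "ax": 0, "ay": 0, "az": 0},
    {"jaw": 0.1, "tx": 0, "ty": 0, "tz": 0.0045, "ax": 0, "ay": 0, "az": 0},
    {"jaw": 0.1, "tx": 0, "ty": 0, "tz": 0.0045, "ax": 0, "ay": 0, "az": 0},
    {"jaw": 0.1, "tx": 0, "ty": 0, "tz": 0.0045, "ax": 0, "ay": 0, "az": 0}
  ]
}}

```text
time: 2.75
tool_pos: [0.5454, -0.2508, 0.0321]
ee_rot: [3.139, 0.002, 1.571]
wrist_force: [-0.6, 0.6, 2.4]
width: 0.0236
```

>>> {"name": "step_arm", "arguments": {
  "steps": [
    {"jaw": 0.1, "tx": 0, "ty": 0, "tz": -0.015, "ax": 0, "ay": 0, "az": 0},
    {"jaw": 0.1, "tx": 0, "ty": 0, "tz": -0.045, "ax": 0, "ay": 0, "az": 0},
    {"jaw": 0.1, "tx": 0, "ty": 0, "tz": -0.09, "ax": 0, "ay": 0, "az": 0},
    {"jaw": 0.1, "tx": 0, "ty": 0, "tz": -0.14, "ax": 0, "ay": 0, "az": 0},
    {"jaw": 0.1, "tx": 0, "ty": 0, "tz": -0.165, "ax": 0, "ay": 0, "az": 0},
    {"jaw": 0.1, "tx": 0, "ty": 0, "tz": -0.17, "ax": 0, "ay": 0, "az": 0},
    {"jaw": 0.1, "tx": 0, "ty": 0, "tz": -0.17, "ax": 0, "ay": 0, "az": 0}
  ]
}}

```text
time: 3.45
tool_pos: [0.5452, -0.2506, 0.2031]
ee_rot: [3.137, 0.003, 1.571]
wrist_force: [-0.2, 0.6, -0.5]
width: 0.0237
```

```bash
python3 - <<'E'
from h import *
goto([.5595,.2968,.20])
im,d=snapshot('side'); o=get_obs()
a=proj('side',o['tool_pos']+[0,0,-.005]); print(a)
u,v=a.round().astype(int)
c=im[v-35:v+35,u-40:u+40]; cv2.imwrite('pics/g2.png',cv2.resize(c[:,:,::-1],(640,560),interpolation=cv2.INTER_CUBIC))
E
```

```text
t 3.45 tcp [ 0.5452 -0.2506  0.2031] rpy [3.137e+00 3.000e-03 1.571e+00] w 0.0237 F [-0.23  0.64 -0.5 ]
txyz [0.5475 0.0143 0.0016] axyz [ 0.0046  0.0029 -0.0001]
[259.2738257  308.15402996]
```

View pics/g2.png

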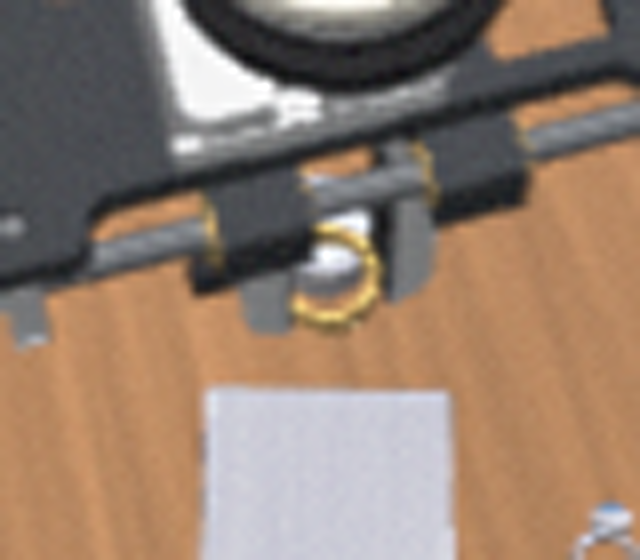

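The ring is held between the pads and has come clear of the block, centred at about (336,278). I'll measure where it sits in the hand.

```bash
python3 - <<'E'
from h import *
im,d=snapshot('side'); o=get_obs(); print(o['tool_pos'],o['width'])
P=cloud('side',d); hsv=cv2.cvtColor(im,cv2.COLOR_RGB2HSV)
u0,v0=259.3-40+336/8, 308-35+278/8
v,u=np.mgrid[:384,:512]
m=(np.hypot(u-u0,v-v0)<8)&(hsv[...,0]>16)&(hsv[...,0]<32)&(hsv[...,1]>110)
vs,us=np.nonzero(m); print(m.sum(),us.min(),us.max(),vs.min(),vs.max())
e=cv2.fitEllipse(np.stack([us,vs],1).astype(np.float32)); print(e)
print('z',np.percentile(P[m][:,2],[10,50,90]).round(4))
for z in(.195,.2): print(z,ray('side',e[0],z).round(4), ray('side',((us.min()+us.max())/2,(vs.min()+vs.max())/2),z).round(4))
f=(np.abs(P-o['tool_pos']).max(-1)<.035)&(d>0)&(P[...,2]<.215)&~m
X=P[f]; print('fingers',X.min(0).round(4),X.max(0).round(4))
for s in(-1,1):
    Y=X[(X[:,0]-o['tool_pos'][0])*s>.008]; print(s,len(Y),np.percentile(Y,[3,50,97],axis=0).round(4).tolist())
E
```

```text
[ 0.54392909 -0.24996669  0.19963798] 0.02343659201028172
44 255 265 302 314
((259.5606689453125, 307.7495422363281), (10.134011268615723, 11.478164672851562), 26.835948944091797)
z [0.0617 0.1978 0.2004]
0.195 [ 0.5453 -0.2492  0.195 ] [ 0.546  -0.2499  0.195 ]
0.2 [ 0.5447 -0.2511  0.2   ] [ 0.5454 -0.2518  0.2   ]
fingers [ 0.5211 -0.2621  0.1905] [ 0.5681 -0.2359  0.215 ]
-1 20 [[0.5211, -0.2603, 0.1992], [0.5267, -0.2595, 0.2071], [0.531, -0.2539, 0.214]]
1 31 [[0.5527, -0.2601, 0.1908], [0.558, -0.2584, 0.2056], [0.5678, -0.2413, 0.2137]]
```

>>> {"name": "step_arm", "arguments": {
  "steps": [
    {"jaw": 0.1, "tx": 0.03, "ty": 0.001, "tz": 0, "ax": 0, "ay": 0, "az": 0},
    {"jaw": 0.1, "tx": 0.075, "ty": 0.002, "tz": 0, "ax": 0, "ay": 0, "az": 0},
    {"jaw": 0.1, "tx": 0.12, "ty": 0.003, "tz": 0, "ax": 0, "ay": 0, "az": 0},
    {"jaw": 0.1, "tx": 0.165, "ty": 0.004, "tz": 0, "ax": 0, "ay": 0, "az": 0},
    {"jaw": 0.1, "tx": 0.21, "ty": 0.005, "tz": 0, "ax": 0, "ay": 0, "az": 0},
    {"jaw": 0.1, "tx": 0.255, "ty": 0.006, "tz": 0, "ax": 0, "ay": 0, "az": 0},
    {"jaw": 0.1, "tx": 0.3, "ty": 0.007, "tz": 0, "ax": 0, "ay": 0, "az": 0},
    {"jaw": 0.1, "tx": 0.33, "ty": 0.007, "tz": 0, "ax": 0, "ay": 0, "az": 0}
  ]
}}

```text
time: 4.35
tool_pos: [0.5493, 0.0829, 0.1965]
ee_rot: [-3.135, -0.001, 1.573]
wrist_force: [0.1, -1.5, -0.2]
width: 0.0237
```

```bash
python3 -c "
from h import *
goto([.5595,.2968,.20])"
```

```text
t 4.35 tcp [0.5493 0.0829 0.1965] rpy [-3.135e+00 -1.000e-03  1.573e+00] w 0.0237 F [ 0.08 -1.54 -0.2 ]
txyz [ 0.2139  0.0106 -0.0034] axyz [-0.0064 -0.0007  0.002 ]
```

>>> {"name": "step_arm", "arguments": {
  "steps": [
    {"jaw": 0.1, "tx": 0.04, "ty": 0.002, "tz": -0.004, "ax": -0.003, "ay": 0, "az": 0.002},
    {"jaw": 0.1, "tx": 0.085, "ty": 0.004, "tz": -0.004, "ax": -0.003, "ay": 0, "az": 0.002},
    {"jaw": 0.1, "tx": 0.13, "ty": 0.006, "tz": -0.004, "ax": -0.003, "ay": 0, "az": 0.002},
    {"jaw": 0.1, "tx": 0.17, "ty": 0.008, "tz": -0.004, "ax": -0.003, "ay": 0, "az": 0.002},
    {"jaw": 0.1, "tx": 0.2, "ty": 0.0106, "tz": -0.004, "ax": -0.003, "ay": 0, "az": 0.002},
    {"jaw": 0.1, "tx": 0.214, "ty": 0.0106, "tz": -0.004, "ax": -0.003, "ay": 0, "az": 0.002},
    {"jaw": 0.1, "tx": 0.214, "ty": 0.0106, "tz": -0.004, "ax": -0.003, "ay": 0, "az": 0.002},
    {"jaw": 0.1, "tx": 0.214, "ty": 0.0106, "tz": -0.004, "ax": -0.003, "ay": 0, "az": 0.002}
  ]
}}

```text
time: 5.15
tool_pos: [0.5591, 0.2957, 0.1992]
ee_rot: [-3.136, 0.001, 1.57]
wrist_force: [0.1, 0.3, 0.2]
width: 0.0232
```

```bash
python3 - <<'E'
from h import *
T=[]
for i in range(3):
    im,d=snapshot('side' if i<2 else 'top'); T.append(np.r_[get_obs()['tool_pos'],get_obs()['ee_rot']]); print(T[-1].round(4))
    if i==1: S=im
o=np.mean(T,0)
for n,I in(('side',S),('top',im)):
    a=proj(n,o[:3]+[0,0,-.03]); print(n,a); u,v=a.round().astype(int)
    c=I[v-30:v+30,u-30:u+30]; cv2.imwrite(f'/tmp/{n}.png',cv2.resize(c[:,:,::-1],(400,400),interpolation=cv2.INTER_CUBIC))
cv2.imwrite('pics/g3.png',np.hstack([cv2.imread('/tmp/side.png'),cv2.imread('/tmp/top.png')]))
goto([.5595,.2968,.20])
E
```

```text
[ 5.5940e-01  2.9530e-01  1.9980e-01 -3.1368e+00  8.0000e-04  1.5694e+00]
[ 5.5960e-01  2.9520e-01  2.0030e-01 -3.1375e+00  3.0000e-04  1.5689e+00]
[ 5.5970e-01  2.9520e-01  2.0060e-01 -3.1380e+00 -1.0000e-04  1.5687e+00]
side [215.39624199 139.02868536]
top [165.79877627 214.86259716]
t 5.3 tcp [0.5597 0.2952 0.2006] rpy [-3.138 -0.     1.569] w 0.0234 F [-0.85  0.24 -0.03]
txyz [ 0.0016 -0.0002  0.0006] axyz [-0.0035 -0.0001 -0.0021]
```

View pics/g3.png

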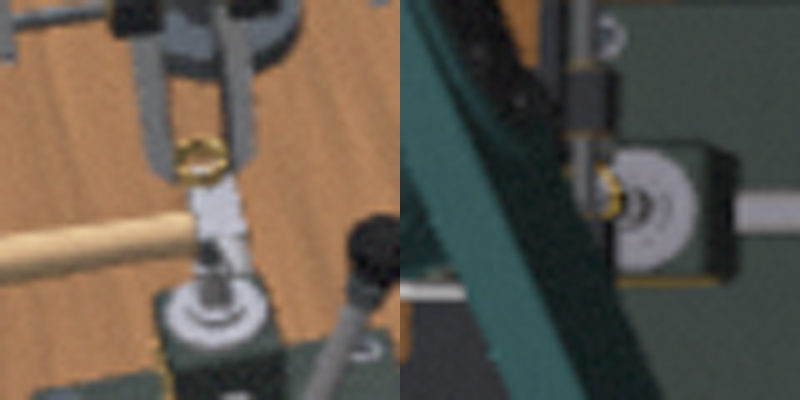

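The side crop shows the ring level in the fingers at (202,160), above the mandrel tip at (208,243). I'll check the mandrel axis with the bright disc and with pixel predictions.

```bash
python3 - <<'E'
from h import *
print('pred side ring',proj('side',[.5597,.2952,.1945]),'tip',proj('side',[.5595,.2968,.144]),'seat',proj('side',[.5595,.2968,.104]))
print('pred top tip',proj('top',[.5595,.2968,.144]),'seat',proj('top',[.5595,.2968,.104]))
im,d=snapshot('side')
for n in('top','side'):
    z=np.load(f'/tmp/{n}.npz'); I,D=z['im'],z['d']; P=cloud(n,D)
    g=I.min(-1); m=(g>115)&(abs(P[...,0]-.56)<.035)&(abs(P[...,1]-.296)<.035)&(P[...,2]>.08)&(P[...,2]<.125)
    vs,us=np.nonzero(m); h=cv2.convexHull(np.stack([us,vs],1).astype(np.int32)); e=cv2.fitEllipse(h)
    zz=np.percentile(P[m][:,2],[10,50,90]); print(n,m.sum(),e,zz.round(4),ray(n,e[0],zz[1]).round(4), ray(n,((us.min()+us.max())/2,(vs.min()+vs.max())/2),zz[1]).round(4))
hsv=cv2.cvtColor(im,cv2.COLOR_RGB2HSV);v,u=np.mgrid[:384,:512]
m=(np.hypot(u-215.3,v-133)<6)&(hsv[...,0]>16)&(hsv[...,0]<32)&(hsv[...,1]>100)
vs,us=np.nonzero(m);print(m.sum(),us.min(),us.max(),vs.min(),vs.max(),us.mean(),vs.mean(),cloud('side',d)[m][:,2].round(3))
E
```

```text
pred side ring [214.81272306 132.91351895] tip [215.93068565 145.05604723] seat [216.88888733 154.33995156]
pred top tip [167.57758861 215.44559706] seat [171.039801   216.22589601]
top 147 ((170.83970642089844, 215.85520935058594), (15.995975494384766, 17.01723861694336), 31.59677505493164) [0.0951 0.098  0.1028] [0.5608 0.2987 0.098 ] [0.5617 0.2982 0.098 ]
side 102 ((217.03822326660156, 155.08677673339844), (10.48983097076416, 14.755395889282227), 86.30001831054688) [0.0968 0.099  0.1051] [0.5599 0.2985 0.099 ] [0.5595 0.2967 0.099 ]
35 211 218 129 136 214.5142857142857 132.28571428571428 [-0.002  0.198 -0.002  0.197  0.196  0.197  0.198  0.197  0.198  0.198
  0.21   0.197  0.196  0.191  0.192  0.192  0.192  0.196  0.193  0.189
  0.191  0.001  0.198  0.198  0.199  0.195  0.196  0.196  0.195  0.194
  0.192  0.002  0.191  0.191  0.191]
```

>>> {"name": "step_arm", "arguments": {
  "steps": [
    {"jaw": 0.1, "tx": 0.0018, "ty": 0.0003, "tz": 0.015, "ax": -0.0035, "ay": 0, "az": -0.002},
    {"jaw": 0.1, "tx": 0.0018, "ty": 0.0003, "tz": 0.03, "ax": -0.0035, "ay": 0, "az": -0.002},
    {"jaw": 0.1, "tx": 0.0018, "ty": 0.0003, "tz": 0.04, "ax": -0.0035, "ay": 0, "az": -0.002},
    {"jaw": 0.1, "tx": 0.0018, "ty": 0.0003, "tz": 0.047, "ax": -0.0035, "ay": 0, "az": -0.002},
    {"jaw": 0.1, "tx": 0.0018, "ty": 0.0003, "tz": 0.052, "ax": -0.0035, "ay": 0, "az": -0.002},
    {"jaw": 0.1, "tx": 0.0018, "ty": 0.0003, "tz": 0.052, "ax": -0.0035, "ay": 0, "az": -0.002},
    {"jaw": 0.1, "tx": 0.0018, "ty": 0.0003, "tz": 0.052, "ax": -0.0035, "ay": 0, "az": -0.002}
  ]
}}

```text
time: 6.05
tool_pos: [0.5601, 0.2973, 0.1491]
ee_rot: [3.141, -0.001, 1.571]
wrist_force: [0.2, -0.1, 0.4]
width: 0.0239
```

```bash
python3 - <<'E'
from h import *
im,d=snapshot('side'); im2,d=snapshot('top'); goto([.560,.297,.13])
c=im[115:170,185:245]; e=im2[190:245,140:200]
f=lambda c:cv2.resize(c[:,:,::-1],(400,367),interpolation=cv2.INTER_CUBIC)
cv2.imwrite('pics/g4.png',np.hstack([f(c),f(e)]))
E
```

```text
t 6.15 tcp [0.5603 0.2974 0.1496] rpy [ 3.140e+00 -1.000e-03  1.571e+00] w 0.0235 F [-0.23 -0.29  0.08]
txyz [-0.0004 -0.0003  0.0196] axyz [ 0.0016 -0.001   0.    ]
```

View pics/g4.png

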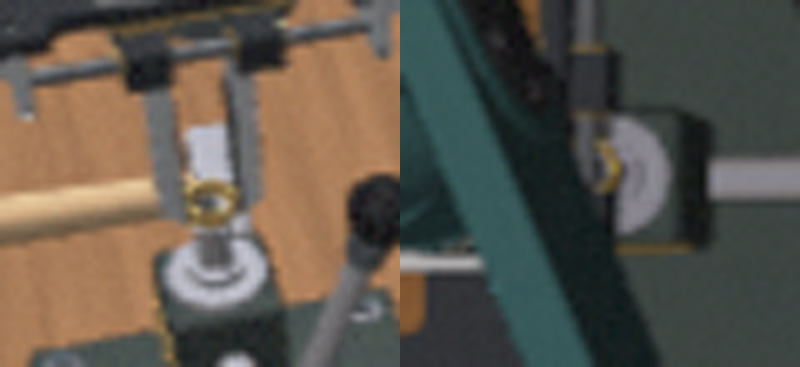

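The cone tip shows inside the ring at (208,203), with no contact force. I'll descend further in small steps.

>>> {"name": "step_arm", "arguments": {
  "steps": [
    {"jaw": 0.1, "tx": -0.0003, "ty": -0.0002, "tz": 0.005, "ax": 0, "ay": 0, "az": 0},
    {"jaw": 0.1, "tx": -0.0003, "ty": -0.0002, "tz": 0.01, "ax": 0, "ay": 0, "az": 0},
    {"jaw": 0.1, "tx": -0.0003, "ty": -0.0002, "tz": 0.015, "ax": 0, "ay": 0, "az": 0},
    {"jaw": 0.1, "tx": -0.0003, "ty": -0.0002, "tz": 0.018, "ax": 0, "ay": 0, "az": 0},
    {"jaw": 0.1, "tx": -0.0003, "ty": -0.0002, "tz": 0.018, "ax": 0, "ay": 0, "az": 0}
  ]
}}

```text
time: 6.65
tool_pos: [0.5597, 0.297, 0.1305]
ee_rot: [3.142, -0.0, 1.571]
wrist_force: [0.4, 0.4, 0.6]
width: 0.0236
```

>>> {"name": "step_arm", "arguments": {
  "steps": [
    {"jaw": 0.1, "tx": 0, "ty": 0.0003, "tz": 0.003, "ax": 0, "ay": 0, "az": 0},
    {"jaw": 0.1, "tx": 0, "ty": 0.0003, "tz": 0.006, "ax": 0, "ay": 0, "az": 0},
    {"jaw": 0.1, "tx": 0, "ty": 0.0003, "tz": 0.009, "ax": 0, "ay": 0, "az": 0},
    {"jaw": 0.1, "tx": 0, "ty": 0.0003, "tz": 0.011, "ax": 0, "ay": 0, "az": 0},
    {"jaw": 0.1, "tx": 0, "ty": 0.0003, "tz": 0.011, "ax": 0, "ay": 0, "az": 0}
  ]
}}

```text
time: 7.15
tool_pos: [0.5598, 0.2969, 0.119]
ee_rot: [-3.141, -0.0, 1.571]
wrist_force: [0.3, -0.3, 0.2]
width: 0.0237
```

>>> {"name": "step_arm", "arguments": {
  "steps": [
    {"jaw": 0.1, "tx": 0, "ty": 0, "tz": 0.001, "ax": 0, "ay": 0, "az": 0},
    {"jaw": 0.1, "tx": 0, "ty": 0, "tz": 0.002, "ax": 0, "ay": 0, "az": 0},
    {"jaw": 0.1, "tx": 0, "ty": 0, "tz": 0.002, "ax": 0, "ay": 0, "az": 0}
  ]
}}

```text
time: 7.45
tool_pos: [0.5598, 0.2969, 0.1169]
ee_rot: [-3.141, -0.0, 1.571]
wrist_force: [-0.3, -0.4, -0.1]
width: 0.0236
```

>>> {"name": "step_arm", "arguments": {
  "steps": [
    {"jaw": 0.3, "tx": 0, "ty": 0, "tz": 0, "ax": 0, "ay": 0, "az": 0},
    {"jaw": 0.4, "tx": 0, "ty": 0, "tz": 0, "ax": 0, "ay": 0, "az": 0},
    {"jaw": 0.5, "tx": 0, "ty": 0, "tz": 0, "ax": 0, "ay": 0, "az": 0},
    {"jaw": 0.5, "tx": 0, "ty": 0, "tz": -0.01, "ax": 0, "ay": 0, "az": 0},
    {"jaw": 0.5, "tx": 0, "ty": 0, "tz": -0.03, "ax": 0, "ay": 0, "az": 0},
    {"jaw": 0.5, "tx": 0, "ty": 0, "tz": -0.065, "ax": 0, "ay": 0, "az": 0},
    {"jaw": 0.5, "tx": 0, "ty": 0, "tz": -0.11, "ax": 0, "ay": 0, "az": 0},
    {"jaw": 0.5, "tx": 0, "ty": 0, "tz": -0.15, "ax": 0, "ay": 0, "az": 0}
  ]
}}

```text
time: 8.25
tool_pos: [0.5598, 0.2969, 0.2699]
ee_rot: [3.141, -0.001, 1.571]
wrist_force: [1.0, 0.7, 0.2]
width: 0.047
```

```bash
python3 - <<'E'
from h import *
im,d=snapshot('side'); im2,d2=snapshot('top')
c=im[125:175,185:245]; e=im2[190:240,140:200]
f=lambda c:cv2.resize(c[:,:,::-1],(400,333),interpolation=cv2.INTER_CUBIC)
cv2.imwrite('pics/g5.png',np.hstack([f(c),f(e)]))
hsv=cv2.cvtColor(im,cv2.COLOR_RGB2HSV);v,u=np.mgrid[:384,:512]
m=(np.hypot(u-216.8,v-153.5)<8)&(hsv[...,0]>16)&(hsv[...,0]<32)&(hsv[...,1]>100)
vs,us=np.nonzero(m)
if len(us): print(m.sum(),us.min(),us.max(),vs.min(),vs.max(),us.mean(),vs.mean(),np.median(cloud('side',d)[m],0).round(4))
print('pred band top',proj('side',[.5597,.297,.113]),'bot',proj('side',[.5597,.297,.104]))
goto([.618,.189,.32]); goto([.618,.189,.236])
E
```

```text
11 214 219 154 156 216.36363636363637 155.0909090909091 [0.5551 0.2873 0.1105]
pred band top [216.72802149 152.24031926] bot [216.93877021 154.28550696]
t 8.35 tcp [0.5621 0.298  0.2767] rpy [ 3.128 -0.006  1.571] w 0.0469 F [0.61 0.27 0.52]
txyz [-0.1087  0.0564 -0.0432] axyz [ 0.0138 -0.0064  0.0002]
t 8.35 tcp [0.5621 0.298  0.2767] rpy [ 3.128 -0.006  1.571] w 0.0469 F [0.61 0.27 0.52]
txyz [-0.1092  0.0553  0.0408] axyz [ 0.0138 -0.0064  0.0002]
```

View pics/g5.png

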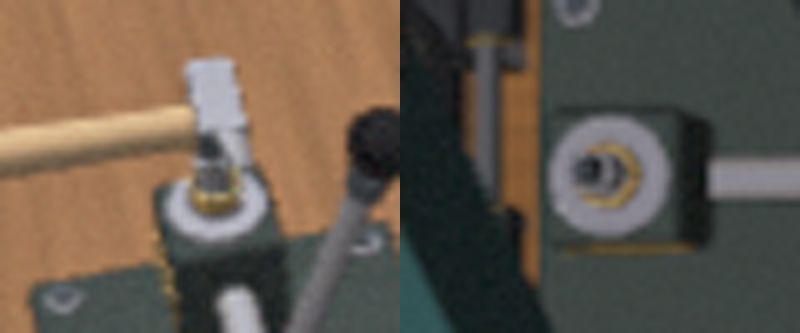

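The ring is seated flat round the mandrel: visible at (215,195) in the side crop and (610,172) in the top crop, with the fingers clear. Now over to the knob.

>>> {"name": "step_arm", "arguments": {
  "steps": [
    {"jaw": 0.55, "tx": 0, "ty": 0, "tz": -0.025, "ax": 0, "ay": 0, "az": 0},
    {"jaw": 0.55, "tx": -0.01, "ty": 0.005, "tz": -0.043, "ax": 0.006, "ay": -0.003, "az": 0},
    {"jaw": 0.55, "tx": -0.04, "ty": 0.02, "tz": -0.043, "ax": 0.013, "ay": -0.006, "az": 0},
    {"jaw": 0.55, "tx": -0.075, "ty": 0.038, "tz": -0.043, "ax": 0.013, "ay": -0.006, "az": 0},
    {"jaw": 0.55, "tx": -0.1, "ty": 0.051, "tz": -0.043, "ax": 0.013, "ay": -0.006, "az": 0},
    {"jaw": 0.55, "tx": -0.109, "ty": 0.056, "tz": -0.043, "ax": 0.013, "ay": -0.006, "az": 0},
    {"jaw": 0.55, "tx": -0.109, "ty": 0.056, "tz": -0.043, "ax": 0.013, "ay": -0.006, "az": 0},
    {"jaw": 0.55, "tx": -0.109, "ty": 0.056, "tz": -0.043, "ax": 0.013, "ay": -0.006, "az": 0}
  ]
}}

```text
time: 9.15
tool_pos: [0.6171, 0.1896, 0.3197]
ee_rot: [3.141, -0.001, 1.572]
wrist_force: [0.4, 1.0, -0.9]
width: 0.0519
```

```bash
python3 -c "
from h import *
goto([.618,.189,.2115])"
```

```text
t 9.15 tcp [0.6171 0.1896 0.3197] rpy [ 3.141e+00 -1.000e-03  1.572e+00] w 0.0519 F [ 0.4   1.04 -0.9 ]
txyz [-0.0007  0.0009  0.1082] axyz [ 0.0002 -0.0011  0.001 ]
```

>>> {"name": "step_arm", "arguments": {
  "steps": [
    {"jaw": 0.55, "tx": -0.0007, "ty": 0.001, "tz": 0.025, "ax": 0, "ay": 0, "az": 0},
    {"jaw": 0.55, "tx": -0.0007, "ty": 0.001, "tz": 0.055, "ax": 0, "ay": 0, "az": 0},
    {"jaw": 0.55, "tx": -0.0007, "ty": 0.001, "tz": 0.08, "ax": 0, "ay": 0, "az": 0},
    {"jaw": 0.55, "tx": -0.0007, "ty": 0.001, "tz": 0.098, "ax": 0, "ay": 0, "az": 0},
    {"jaw": 0.55, "tx": -0.0007, "ty": 0.001, "tz": 0.108, "ax": 0, "ay": 0, "az": 0},
    {"jaw": 0.5, "tx": -0.0007, "ty": 0.001, "tz": 0.108, "ax": 0, "ay": 0, "az": 0},
    {"jaw": 0.45, "tx": -0.0007, "ty": 0.001, "tz": 0.108, "ax": 0, "ay": 0, "az": 0},
    {"jaw": 0.4, "tx": -0.0007, "ty": 0.001, "tz": 0.108, "ax": 0, "ay": 0, "az": 0}
  ]
}}

```text
time: 9.95
tool_pos: [0.6187, 0.1896, 0.2136]
ee_rot: [3.138, -0.002, 1.572]
wrist_force: [-0.8, -1.0, 0.3]
width: 0.0388
```

>>> {"name": "step_arm", "arguments": {
  "steps": [
    {"jaw": 0.375, "tx": 0, "ty": 0, "tz": 0, "ax": 0, "ay": 0, "az": 0},
    {"jaw": 0.375, "tx": 0, "ty": 0, "tz": 0, "ax": 0, "ay": 0, "az": 0}
  ]
}}

```text
time: 10.15
tool_pos: [0.6193, 0.1897, 0.2151]
ee_rot: [3.136, -0.002, 1.572]
wrist_force: [0.8, -0.7, 0.2]
width: 0.0352
```

```bash
python3 - <<'E'
from h import *
im,d=snapshot('side'); im2,d2=snapshot('top')
c=im[110:170,210:270]; e=im2[170:230,180:240]
f=lambda c:cv2.resize(c[:,:,::-1],(400,400),interpolation=cv2.INTER_CUBIC)
cv2.imwrite('pics/g6.png',np.hstack([f(c),f(e)])); goto([.560-.0014,.189,.0])
E
```

```text
t 10.25 tcp [0.619  0.1895 0.2144] rpy [ 3.137e+00 -2.000e-03  1.572e+00] w 0.0352 F [ 0.33 -0.    0.46]
txyz [-0.0009 -0.0614  0.2141] axyz [ 0.0045 -0.0022  0.0014]
```

View pics/g6.png

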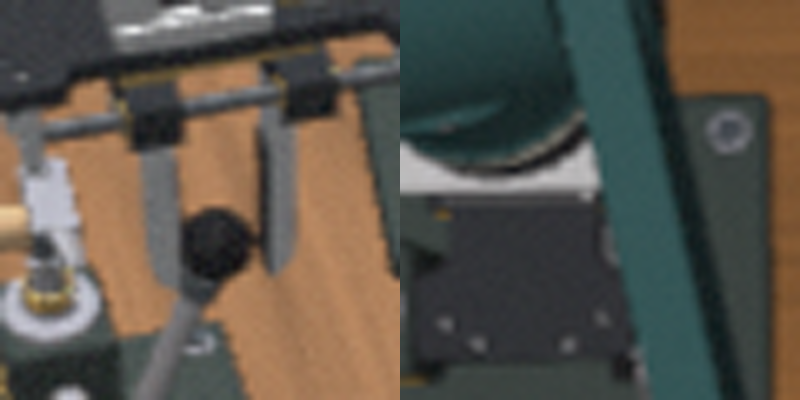

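The ball at (215,243) is caged loosely between the fingers, with the band still on the shoulder at lower left. I'll begin the pull along the arc and watch the force.

>>> {"name": "step_arm", "arguments": {
  "steps": [
    {"jaw": 0.375, "tx": 0, "ty": -0.003, "tz": 0, "ax": 0, "ay": 0, "az": 0},
    {"jaw": 0.375, "tx": 0, "ty": -0.006, "tz": 0, "ax": 0, "ay": 0, "az": 0},
    {"jaw": 0.375, "tx": 0, "ty": -0.009, "tz": -0.001, "ax": 0, "ay": 0, "az": 0},
    {"jaw": 0.375, "tx": 0, "ty": -0.012, "tz": -0.002, "ax": 0, "ay": 0, "az": 0},
    {"jaw": 0.375, "tx": 0, "ty": -0.014, "tz": -0.003, "ax": 0, "ay": 0, "az": 0}
  ]
}}

```text
time: 10.75
tool_pos: [0.6075, 0.1894, 0.2179]
ee_rot: [3.13, -0.003, 1.571]
wrist_force: [8.2, 0.1, -3.3]
width: 0.0351
```

```bash
cat > q.py <<'E'
from h import *
S=[]
for i in range(2):
    silent=snapshot('side' if i else 'top'); o=get_obs(); S.append(o['wrist_force'])
im,d=silent; hsv=im.astype(int); o=get_obs(); P=cloud('side',d)
m=(im.max(-1)<55)&(P[...,2]>.2)&(P[...,2]<.25)&(abs(P[...,1]-.186)<.02)&(abs(P[...,0]-o['tool_pos'][0])<.025)&(d>0)
print('F',np.mean(S,0).round(2),'knob px',m.sum()); 
if m.sum(): 
    k=P[m].mean(0); print(k.round(4),'a ~',round(.36-np.arcsin((k[0]+.002-.560)/.165),3))
x=o['tool_pos'][0]+.0016
print('a from tcp',round(.36-np.arcsin((x-.560)/.165),3)); goto([.5194,.189,.2144+.0058])
E
python3 q.py
```

```text
F [ 6.23 -0.08 -1.49] knob px 93
[0.6089 0.1833 0.2313] a ~ 0.046
a from tcp 0.059
t 10.85 tcp [0.6073 0.1894 0.218 ] rpy [ 3.130e+00 -3.000e-03  1.572e+00] w 0.0356 F [ 6.8   0.39 -1.8 ]
txyz [-0.0003 -0.0879 -0.0032] axyz [ 0.0114 -0.0027  0.0007]
```

>>> {"name": "step_arm", "arguments": {
  "steps": [
    {"jaw": 0.375, "tx": 0, "ty": -0.004, "tz": -0.001, "ax": 0.005, "ay": 0, "az": 0},
    {"jaw": 0.375, "tx": 0, "ty": -0.008, "tz": -0.002, "ax": 0.01, "ay": 0, "az": 0},
    {"jaw": 0.375, "tx": 0, "ty": -0.012, "tz": -0.003, "ax": 0.01, "ay": 0, "az": 0},
    {"jaw": 0.375, "tx": 0, "ty": -0.0155, "tz": -0.003, "ax": 0.01, "ay": 0, "az": 0},
    {"jaw": 0.375, "tx": 0, "ty": -0.0155, "tz": -0.003, "ax": 0.01, "ay": 0, "az": 0}
  ]
}}

```text
time: 11.35
tool_pos: [0.5939, 0.1895, 0.2229]
ee_rot: [3.132, -0.004, 1.571]
wrist_force: [5.7, 0.2, 3.5]
width: 0.0352
```

```bash
python3 q.py
```

```text
F [5.38 0.48 2.25] knob px 98
[0.5953 0.1838 0.2342] a ~ 0.132
a from tcp 0.142
t 11.45 tcp [0.594  0.1895 0.2229] rpy [ 3.132 -0.004  1.571] w 0.0355 F [5.36 0.65 1.38]
txyz [-0.0005 -0.0747  0.002 ] axyz [ 0.0091 -0.0038  0.0002]
```

The first click is past. On towards the second notch.

>>> {"name": "step_arm", "arguments": {
  "steps": [
    {"jaw": 0.375, "tx": 0, "ty": -0.005, "tz": -0.0005, "ax": 0.005, "ay": 0, "az": 0},
    {"jaw": 0.375, "tx": 0, "ty": -0.009, "tz": -0.001, "ax": 0.008, "ay": 0, "az": 0},
    {"jaw": 0.375, "tx": 0, "ty": -0.013, "tz": -0.0015, "ax": 0.008, "ay": 0, "az": 0},
    {"jaw": 0.375, "tx": 0, "ty": -0.017, "tz": -0.002, "ax": 0.008, "ay": 0, "az": 0},
    {"jaw": 0.375, "tx": 0, "ty": -0.021, "tz": -0.002, "ax": 0.008, "ay": 0, "az": 0},
    {"jaw": 0.375, "tx": 0, "ty": -0.0255, "tz": -0.002, "ax": 0.008, "ay": 0, "az": 0},
    {"jaw": 0.375, "tx": 0, "ty": -0.0255, "tz": -0.002, "ax": 0.008, "ay": 0, "az": 0}
  ]
}}

```text
time: 12.15
tool_pos: [0.5712, 0.1896, 0.2279]
ee_rot: [3.13, -0.005, 1.57]
wrist_force: [5.3, 0.7, 4.6]
width: 0.0354
```

```bash
python3 q.py
```

```text
F [4.78 1.26 3.78] knob px 94
[0.5726 0.183  0.2374] a ~ 0.271
a from tcp 0.282
t 12.25 tcp [0.5713 0.1896 0.2277] rpy [ 3.13  -0.005  1.571] w 0.0358 F [4.96 1.39 4.  ]
txyz [-0.0006 -0.052   0.0069] axyz [ 0.0112 -0.0053 -0.0003]
```

>>> {"name": "step_arm", "arguments": {
  "steps": [
    {"jaw": 0.375, "tx": 0, "ty": -0.006, "tz": 0.001, "ax": 0.005, "ay": -0.002, "az": 0},
    {"jaw": 0.375, "tx": 0, "ty": -0.01, "tz": 0.002, "ax": 0.01, "ay": -0.004, "az": 0},
    {"jaw": 0.375, "tx": 0, "ty": -0.014, "tz": 0.003, "ax": 0.01, "ay": -0.004, "az": 0},
    {"jaw": 0.375, "tx": 0, "ty": -0.018, "tz": 0.004, "ax": 0.01, "ay": -0.004, "az": 0},
    {"jaw": 0.375, "tx": 0, "ty": -0.022, "tz": 0.005, "ax": 0.01, "ay": -0.004, "az": 0},
    {"jaw": 0.375, "tx": 0, "ty": -0.026, "tz": 0.005, "ax": 0.01, "ay": -0.004, "az": 0},
    {"jaw": 0.375, "tx": 0, "ty": -0.028, "tz": 0.005, "ax": 0.01, "ay": -0.004, "az": 0}
  ]
}}

```text
time: 12.95
tool_pos: [0.5466, 0.1898, 0.2261]
ee_rot: [3.128, -0.003, 1.57]
wrist_force: [6.3, 0.5, 5.8]
width: 0.0352
```

```bash
python3 q.py
```

```text
F [5.57 0.81 4.22] knob px 96
[0.5481 0.1831 0.2375] a ~ 0.42
a from tcp 0.434
t 13.05 tcp [0.5462 0.1897 0.2258] rpy [ 3.13e+00 -3.00e-03  1.57e+00] w 0.0356 F [5.49 1.   4.67]
txyz [-0.0008 -0.0269  0.0052] axyz [ 0.0119 -0.003  -0.001 ]
```

>>> {"name": "step_arm", "arguments": {
  "steps": [
    {"jaw": 0.375, "tx": 0, "ty": -0.005, "tz": 0.002, "ax": 0.005, "ay": -0.002, "az": 0},
    {"jaw": 0.375, "tx": 0, "ty": -0.009, "tz": 0.004, "ax": 0.01, "ay": -0.003, "az": 0},
    {"jaw": 0.375, "tx": 0, "ty": -0.013, "tz": 0.005, "ax": 0.01, "ay": -0.003, "az": 0},
    {"jaw": 0.375, "tx": 0, "ty": -0.014, "tz": 0.005, "ax": 0.01, "ay": -0.003, "az": 0}
  ]
}}

```text
time: 13.45
tool_pos: [0.5363, 0.1899, 0.2244]
ee_rot: [3.126, -0.002, 1.569]
wrist_force: [8.5, 0.1, 4.7]
width: 0.035
```

```bash
python3 q.py
```

```text
F [8.22 0.77 4.95] knob px 98
[0.5384 0.1827 0.2363] a ~ 0.479
a from tcp 0.495
t 13.55 tcp [0.5362 0.1899 0.2244] rpy [ 3.126e+00 -2.000e-03  1.569e+00] w 0.0355 F [8.02 0.38 5.07]
txyz [-0.001  -0.0169  0.0039] axyz [ 0.0153 -0.0019 -0.0018]
```

The force has risen to about 8 N before the fourth click, as expected. I'll pull gently past it.

>>> {"name": "step_arm", "arguments": {
  "steps": [
    {"jaw": 0.375, "tx": 0, "ty": -0.004, "tz": 0.001, "ax": 0.005, "ay": 0, "az": 0},
    {"jaw": 0.375, "tx": 0, "ty": -0.007, "tz": 0.002, "ax": 0.01, "ay": 0, "az": 0},
    {"jaw": 0.375, "tx": 0, "ty": -0.01, "tz": 0.003, "ax": 0.012, "ay": 0, "az": 0},
    {"jaw": 0.375, "tx": 0, "ty": -0.013, "tz": 0.004, "ax": 0.012, "ay": 0, "az": 0},
    {"jaw": 0.375, "tx": 0, "ty": -0.0155, "tz": 0.004, "ax": 0.012, "ay": 0, "az": 0},
    {"jaw": 0.375, "tx": 0, "ty": -0.0155, "tz": 0.004, "ax": 0.012, "ay": 0, "az": 0}
  ]
}}

```text
time: 14.15
tool_pos: [0.5234, 0.1901, 0.2231]
ee_rot: [3.129, -0.003, 1.568]
wrist_force: [5.9, 0.4, 4.4]
width: 0.0352
```

```bash
python3 q.py
```

```text
F [ 5.1  -0.28  3.77] knob px 102
[0.5258 0.1831 0.2339] a ~ 0.557
a from tcp 0.574
t 14.25 tcp [0.5234 0.19   0.2229] rpy [ 3.129e+00 -3.000e-03  1.569e+00] w 0.0351 F [ 5.25 -0.11  3.53]
txyz [-0.0011 -0.004   0.0026] axyz [ 0.0125 -0.0032 -0.0023]
```

The fourth click came: the force dropped from 8.2 to 5.1 N. A few mm more will centre the lever in its window.

>>> {"name": "step_arm", "arguments": {
  "steps": [
    {"jaw": 0.375, "tx": 0, "ty": -0.0025, "tz": 0.001, "ax": 0, "ay": 0, "az": 0},
    {"jaw": 0.375, "tx": 0, "ty": -0.005, "tz": 0.002, "ax": 0, "ay": 0, "az": 0},
    {"jaw": 0.375, "tx": 0, "ty": -0.005, "tz": 0.002, "ax": 0, "ay": 0, "az": 0},
    {"jaw": 0.375, "tx": 0, "ty": -0.005, "tz": 0.002, "ax": 0, "ay": 0, "az": 0},
    {"jaw": 0.375, "tx": 0, "ty": -0.005, "tz": 0.002, "ax": 0, "ay": 0, "az": 0}
  ]
}}

```text
time: 14.75
tool_pos: [0.5207, 0.1901, 0.2225]
ee_rot: [3.122, -0.004, 1.568]
wrist_force: [5.2, -0.4, 1.6]
width: 0.035
```

```bash
python3 q.py; python3 - <<'E'
from h import *
im,d=snapshot('side'); im2,d2=snapshot('top')
c=im[110:170,190:250]; e=im2[185:245,150:210]
f=lambda c:cv2.resize(c[:,:,::-1],(400,400),interpolation=cv2.INTER_CUBIC)
cv2.imwrite('pics/g7.png',np.hstack([f(c),f(e)]))
E
```

```text
F [5.63 0.83 1.49] knob px 102
[0.5228 0.1832 0.2334] a ~ 0.575
a from tcp 0.59
t 14.85 tcp [0.5208 0.1901 0.2225] rpy [ 3.122 -0.004  1.568] w 0.0352 F [5.21 1.23 1.27]
txyz [-0.0011 -0.0014  0.0023] axyz [ 0.02   -0.0042 -0.003 ]
```

View pics/g7.png

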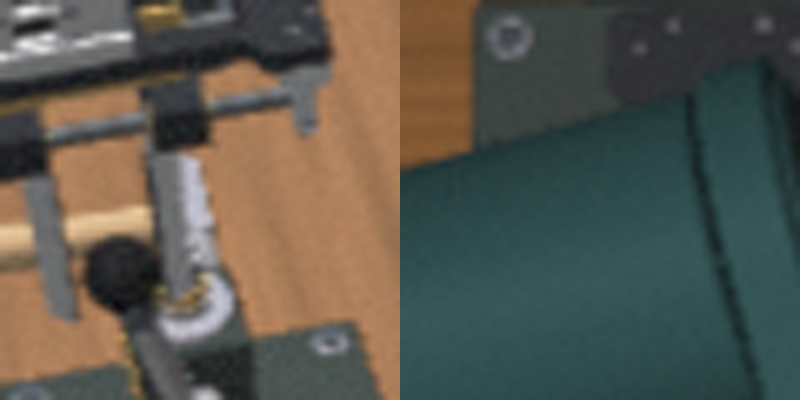

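The ball at (122,270) is held against the rear finger, and the band is still on the shoulder at (185,293). Position and force are steady, so I'm handing in.

```bash
python3 -c "
from h import *
print(close_job())
o=get_obs();print(o['time'],o['tool_pos'],o['wrist_force'])"
```

```text
the job is handed in; nothing more can be done
None
the job is handed in; nothing more can be done
```

The brass band is on the mandrel's shoulder and let go, and the lever is held four clicks forward. I handed the job in at about 15 s of the 67 s allowed; no verdict was reported.

- **Band:** I took it off the block, lowered it over the cone without noticeable contact force, and released it just above the shoulder. The pictures from both cameras after letting go showed it sitting flat round the mandrel, and the last side view showed it still there.
- **Lever:** With the ball loosely caged, I pulled it along its arc. I saw the force build and drop at the first click (about 8 to 5.4 N) and the fourth (8.2 to 5.1 N). I did not see the second and third clicks as force drops; I took them from the lever angle and the lower force after each.
- **Final hold:** My last check put the lever angle at about 0.59 rad from the tool position and 0.575 rad from the camera. The two differ by 0.015 rad, but both lie between 0.525 and 0.68. The steady push on the lever was about 5 N.
- **Problems:** The trained network mistook the lever for the band, so I found the band by colour instead. One move call was refused because it left out zero-valued keys.
- **Not checked:** I never deliberately touched the other things on the bench, but I did not measure them again at the end.

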